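Index the turning table to its red station and lock it

ROBOT

A 6-joint arm with a two-finger parallel gripper is mounted at the origin on a cart in front of the work surface, level with it; the furniture and walls round the work are solid. World frame = base frame: x ahead of the robot, y to its left, z up, the work surface at z = 0. Lengths are in m, angles in rad, forces in N, time in s.
With the tool pointing down it reaches from about 0.225 to 0.875 m from the base axis. Payload 3.4 kg.
Tool frame: the origin (TCP) lies on the centre line of the jaws, within the pads' length; the fingertips stand 11 mm ahead of it and the grasp point (between the pads) lies 8 mm behind it; z points along the fingers, y is the line along which they close (so a half turn about z gives the same grasp; the last joint's range is limited). The gripper opens to 85 mm and grips with 20 to 120 N. Pads are 22 mm wide; open, the fingers measure 114 mm over their backs; the gripper's body (76 mm by 85 mm) begins 54 mm behind the grasp point. The pads swing forward as they close: fully open they stand 13 mm farther back than shut.
Start: joints at [-1.392, 0.276, 1.505, -0, 1.361, -0.121], TCP at [0.17, -0.549, 0.242] pointing down, gripper open.
Joint ranges: [-2.89, 2.89], [-0.75, 2.08], [0.22, 2.7], [-1.18, 4.32], [0.11, 2.71], [-2.7, 2.7]. Speed limits (rad/s): [2.57, 2.57, 3.14, 3.14, 3.14, 3.14].

INTERFACE

Orientations are given as a unit quaternion [w, x, y, z].
In Python, from rig import manip, eyes, job gives the robot as it stands.
- The arm moves only by the tool drive_tool, never from a script. Its argument "rows" is a list of rows, each a list of 3 entries, a list of its own where there are three numbers: the turn, a rotation vector about the world's x, y, z in rad, then the shift along the world's x, y, z in cm, then the finger opening in cm, from 0 to 8.54. A call has 1 to 8 rows; each row shifts and turns the commanded pose from where the row before left it; what a row does not reach is not made up. A row lasts 1/8 s, in which the tool goes at most 62.5 mm and 10.7 degrees, less where a joint would pass 70% of its speed; a pose out of reach is approached as far as the arm can. A call is refused whole if a number of a shift passes 6.25 or a number of a turn 0.188, either way. A call with a gripper value outside its range is refused whole. The fingers move at their own pace and stop on an object; "force" is the grip in N (left out, the last holds). Time passes only in rows, so rows that do not move let the fingers close. It gives the time, the measured TCP pose, the force, the opening and the grip force at its end, in the units of the state.
- manip.get_state(): the state, without advancing time (a new reading comes with each control period).
- eyes.get_image(name): name is "scene" or "top" or "wrist"; returns the picture (420x560x3 uint8, red, green, blue); there is no depth.
- eyes.get_calibration(name): a dict with "camera_matrix" (3x3 intrinsics, pixels), "k1" (the pictures are not rectified: a ray, as slopes to the right and down, at radius r is drawn at 1 + k1 r^2 times it, then the intrinsics apply), "view" (4x4, takes a point from world to camera coordinates). Camera axes: x right, y up, looking along -z (the intrinsics and any distortion apply to the point x, -y, -z); pixel columns grow to the right and rows downward; lengths in m; the calibration is good to about 2 mm. A picture is of the moment at which its call begins: read the wrist's pose just before it. get_calibration takes no time and is no camera call; for the wrist camera it gives the pose at the moment of the call.
- job.sign_off(): hands the job in; it is judged then, once.
The state is a dict: "clock": time; "qpos": joint angles; "qd": joint speeds; "effort": joint torques, N m; "position": TCP position; "ee_rot": TCP orientation; "contact_force": force on the tool from outside, world axes, zero at the start; "moment": the same for the moment, N m; "width": finger opening in m; "gripper_force": force on a finger pad.
Only numpy, scipy, OpenCV 4.12 (cv2) and the standard library are available. Lean on these libraries where they do the work, as an engineer would, in place of code of your own. Each camera call takes 0.05 s, during which the arm holds its last target. There are 200 camera calls.

TASK

A bat-knob blank is mounted on the indexing table and must be brought to its marked station for the next cut. With the fingertips, push the table's upright black handles to turn the notched plate until its red line lines up with the black pointer, then push the yellow knob of the locking pin fully home into that notch. Push gently: do not pinch or squeeze the plate, its handles or the knob, pick nothing up, and leave everything else on the bench where it is.

Things in the scene. Friction and masses are not known exactly. Their poses are not given: they have to be found in the camera images.
- indexer: fixed green base of the indexing table (place and yaw vary). Origin on the bench on the plate's spindle axis, z up; its -x axis points from the spindle past the pointer to the locking pin, roughly at the robot. Foot 224 mm across, lugs to 143 mm along +-y; a dark bracket 40 mm wide, 51 mm high with the pointer's block, stands 118 to 149 mm out along -x
- index_plate: the dial: aluminium plate, 216 mm across 24 teeth, top face 38 mm above the bench. Origin on the spindle axis, z up; its -x axis runs along the red line. Turns either way; a drag of 0.28 N m (4 to 5 N at a handle) holds it where it is left, no coasting. 24 lines, 15 degrees apart, mark the notches, one red. A bat-knob blank (50 mm across, top 99 mm up) is fixed on a 76 mm faceplate in its middle
- handle_0 (a point): upright black turning handle fixed on the plate, 64 mm from the spindle axis, 20 mm thick, from the plate's face (38 mm above the bench) to 84 mm above the bench; this point is on its axis, 68 mm above the bench. Handle 0 stands across from the red line (on the plate's +x axis)
- handle_1 (a point): handle 1, the same, 120 degrees counter-clockwise from handle 0 seen from above
- handle_2 (a point): handle 2, the same, 120 degrees clockwise from handle 0 seen from above
- red_line (a point): outer end of the red line on the plate's face, 94 mm from the spindle axis (line 24 mm long, 6 mm wide, radial, pointing at its notch); at the start it is 29 to 180 degrees away from the pointer, on either side
- pointer_tip (a point): tip of the fixed black pointer, 94 mm from the spindle axis, 6 mm above the plate's face, where the red line has to come; it does not touch the plate
- lock_pin: locking pin with a round yellow push knob; slides along the indexer's x axis. In the indexer's frame its origin is at x = -177 mm drawn out (start, up to 2 mm less), -162 mm fully home (hard stop). About 2 N moves it; it stays where left. Its round nose enters a notch within about 2 degrees of the pointer and centres the plate (3 to 15 N); else it stops on a tooth after 4 mm
- pin_knob (a point): centre of the outer, flat 22 mm face of the yellow knob (knob 29 mm across, 18 mm long), 31 mm above the bench; push here along the indexer's +x axis, towards the spindle. The bench in front of it is free
- mallet: bystander: wooden mallet with a black head, 302 mm long, lying on the bench; not part of the job
- marker: bystander: white marker with a red cap, 142 mm long, lying; not part of the job
- tape_measure: bystander: yellow tape measure, 39x77x62 mm; not part of the job
- sanding_block: bystander: tan sanding block, 64x112x32 mm; not part of the job
- bat_knob: bystander: loose turned bat-knob blank, 50 mm across, 56 mm tall, standing on the bench (a second one is screwed to the index plate); not part of the job

How it is judged:
By the outcome, as a careful person would: the job done as asked, in the order asked, and still so for the second after the job is handed in, with the robot touching nothing.
It also fails if it takes over 61 s, if anything falls off the work surface, if the arm or the gripper's body presses on something with over 40 N, if the wrist force passes 120 N, or if a joint passes its speed limit or range.

## Working session

There is one attempt and no reset: what is moved stays moved. The work goes in short steps, Python scripts to look and compute and a tool call to move; the robot and the scene stay as the last step left them, time stands still between calls to the robot, and variables do not carry over. Pictures are saved under pics/ and viewed, at most 10 in all, crops included, and the job is handed in when it is done.

Besides the shell and the picture viewer there is one more tool, called after "Emit:" by a JSON object that holds its "fn" and its "kwargs", one argument or row to a line. drive_tool: Moves the arm, as the interface text tells. Its arguments: {"type":"object","properties":{"rows":{"type":"array"},"force":{"type":"number"}},"required":["rows"]}

```bash
mkdir -p pics; cat > h.py <<'E'
import numpy as np, cv2
from rig import manip, eyes, job
def cal(n):
    c=eyes.get_calibration(n); return np.array(c["camera_matrix"]),c["k1"],np.array(c["view"])
def proj(c,P):
    K,k1,V=c; p=V[:3,:3]@np.asarray(P,float)+V[:3,3]; s=np.array([p[0],-p[1]])/-p[2]
    s=s*(1+k1*s@s); return K[:2,:2]@s+K[:2,2]
def ray(c,uv):
    K,k1,V=c; d=np.linalg.solve(K[:2,:2],np.asarray(uv,float)-K[:2,2]); s=d.copy()
    for _ in range(30): s=d/(1+k1*s@s)
    R=V[:3,:3]; return -R.T@V[:3,3], R.T@np.array([s[0],-s[1],-1])
def onz(c,uv,z):
    o,d=ray(c,uv); return o+d*(z-o[2])/d[2]
def tri(cs,uvs):
    A=np.zeros((3,3));b=np.zeros(3)
    for c,u in zip(cs,uvs):
        o,d=ray(c,u); d/=np.linalg.norm(d); M=np.eye(3)-np.outer(d,d); A+=M; b+=M@o
    return np.linalg.solve(A,b)
def save(n,f):
    im=eyes.get_image(n); cv2.imwrite(f,im[:,:,::-1]); return im
E
python3 - <<'E'
from h import *
s=manip.get_state(); print(s)
for n in("scene","top"):
    save(n,f"pics/{n}0.png"); print(n,cal(n))
E
```

```text
{'clock': 0.0, 'qpos': array([-1.39199497e+00,  2.76573107e-01,  1.50617479e+00, -1.40090431e-05,
        1.36068514e+00, -1.20990658e-01]), 'qd': array([ 5.38821919e-04,  4.22494661e-05, -5.13499216e-05,  1.33574475e-04,
        1.09762328e-03,  5.21965859e-04]), 'effort': array([ 7.29921885e-04, -4.16776013e+01, -2.45806378e+01, -4.65205142e-05,
        1.07748405e-02,  9.84506045e-06]), 'position': array([ 0.16971076, -0.5488328 ,  0.24143557]), 'ee_rot': array([-9.19609556e-04,  9.88785976e-01,  1.49336692e-01, -3.34410304e-05]), 'contact_force': array([-1.17745988, -0.21603142,  0.18258035]), 'moment': array([ 0.00827377, -0.03165966,  0.01237495]), 'gripper_force': 0.0, 'width': 0.08529508800114785}
scene (array([[488.73681945,   0.        , 271.43278887],
       [  0.        , 488.73681945, 212.04305789],
       [  0.        ,   0.        ,   1.        ]]), -0.0281813580397084, array([[ 0.46902704, -0.88311604,  0.01094005, -0.19948663],
       [ 0.37464451,  0.21016226,  0.90303561, -0.29586115],
       [-0.79978442, -0.41944949,  0.42942636, -0.8256652 ],
       [ 0.        ,  0.        ,  0.        ,  1.        ]]))
top (array([[448.79592691,   0.        , 283.37424257],
       [  0.        , 448.79592691, 215.52661457],
       [  0.        ,   0.        ,   1.        ]]), -0.09674340808723059, array([[ 1.30333350e-01, -9.91455806e-01,  5.34807248e-03,
        -7.62997527e-04],
       [ 9.68654254e-01,  1.28482766e-01,  2.12605540e-01,
        -5.55202014e-01],
       [-2.11476132e-01, -2.25291591e-02,  9.77123474e-01,
        -1.06350792e+00],
       [ 0.00000000e+00,  0.00000000e+00,  0.00000000e+00,
         1.00000000e+00]]))
```

View pics/scene0.png

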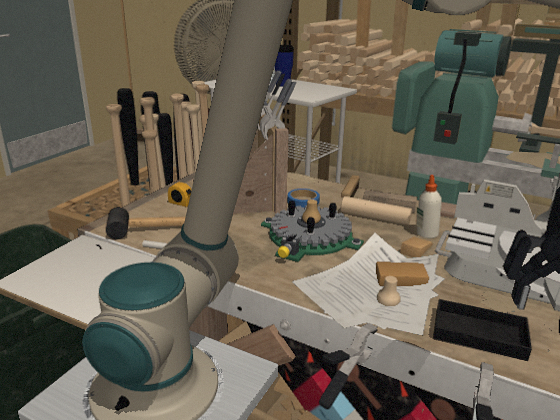

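View pics/top0.png

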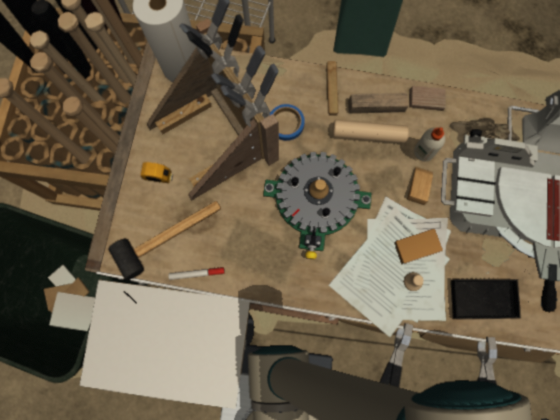

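The top view shows the indexer at about (318,192), the knob at (311,255) and the red line near (295,213). I'll zoom in on both views.

```bash
python3 - <<'E'
from h import *
a=cv2.imread("pics/top0.png")[142:267,255:380]; b=cv2.imread("pics/scene0.png")[180:270,250:370]
a=cv2.resize(a,None,fx=4.6,fy=4.6,interpolation=2); b=cv2.resize(b,(220,165),interpolation=2)
cv2.imwrite("pics/topz.png",a)
E
```

```text
(no output)
```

View pics/topz.png

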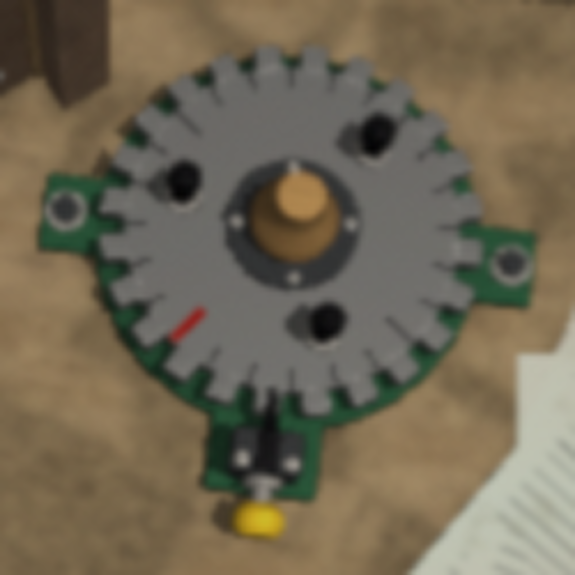

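The crop shows the pointer tip at (270,392) and the red line's outer end at (174,340). The handle tops are at (185,178), (379,132) and (328,319), and the lug bolts at (65,209) and (511,262). I'll fit a pose to these and check it against the scene view.

```bash
cat > fit.py <<'E'
from h import *
from scipy.optimize import least_squares
def model(p):
    x,y,yw,pa=p; c=np.array([x,y])
    f=lambda r,a,z: np.array([x+r*np.cos(a),y+r*np.sin(a),z])
    return dict(h0=f(.064,pa,.084),h1=f(.064,pa+2*np.pi/3,.084),h2=f(.064,pa-2*np.pi/3,.084),
      red=f(.094,pa+np.pi,.038),redin=f(.070,pa+np.pi,.038),tip=f(.094,yw+np.pi,.044),cen=f(0,0,.038),knob=f(.215,yw+np.pi,.031))
def fit(c,obs,p0):
    g=lambda p:np.concatenate([proj(c,model(p)[k])-obs[k] for k in obs])
    r=least_squares(g,p0); return r.x, r.fun.reshape(-1,2)
E
python3 - <<'E'
from fit import *
ct=cal("top"); cs=cal("scene")
C=lambda u,v:np.array([255+u/4.6,142+v/4.6])-0.4
obs=dict(tip=C(270,392),red=C(174,340),redin=C(203,311))
c0=onz(ct,C(291,222),.04)
print("centre",c0,"tip",onz(ct,C(270,392),.044),"knobtop",onz(ct,C(258,520),.04), "lugs",onz(ct,C(65,209),.012),onz(ct,C(511,262),.012))
for n,q in zip("abc",((185,178),(379,132),(328,319))):
    p=onz(ct,C(*q),.084); print(n,p,np.linalg.norm(p[:2]-c0[:2]),np.degrees(np.arctan2(*(p-c0)[1::-1])))
p=onz(ct,C(174,340),.038); print("red",p,np.linalg.norm(p[:2]-c0[:2]),np.degrees(np.arctan2(*(p-c0)[1::-1])))
obs.update(h0=C(379,132),h1=C(185,178),h2=C(328,319),cen=C(291,222))
P,r=fit(ct,obs,[c0[0],c0[1],0,.0]); print(P,np.degrees(P[2:]),list(obs),r.round(1))
m=model(P)
for k in m: print(k,m[k].round(4),proj(cs,m[k]).round(1))
im=cv2.imread("pics/scene0.png")[180:270,250:370]
im=cv2.resize(im,None,fx=6,fy=6,interpolation=2)
for k in m:
    u=(proj(cs,m[k])-[250,180])*6; cv2.circle(im,tuple(int(i) for i in u),4,(255,0,255),1); 
cv2.imwrite("pics/scz.png",im)
E
```

```text
centre [ 0.63377459 -0.007093    0.04      ] tip [ 0.53491608 -0.00647305  0.044     ] knobtop [ 0.46440531 -0.00847828  0.04      ] lugs [0.6323282  0.12154357 0.012     ] [ 0.63501976 -0.13681724  0.012     ]
a [0.63809446 0.05480458 0.084     ] 0.062048138901096804 86.00776543539789
b [ 0.678155   -0.04690518  0.084     ] 0.05962072184932479 -41.89422007714114
c [ 0.57041343 -0.03069503  0.084     ] 0.067614285753891 -159.5696406305917
red [0.55829511 0.04952193 0.038     ] 0.09435254857193268 143.12751573689044
[ 0.63043105 -0.00784689 -0.01423463 -0.67319208] [ -0.8155842  -38.57106497] ['tip', 'red', 'redin', 'h0', 'h1', 'h2', 'cen'] [[ 0.1 -0.6]
 [-0.5  0.5]
 [-0.1  0.4]
 [ 0.4 -0.8]
 [-0.2 -0.7]
 [ 0.2 -0.1]
 [ 0.1  1.5]]
h0 [ 0.6805 -0.0477  0.084 ] [332.  202.8]
h1 [0.64   0.0554 0.084 ] [290.9 200.5]
h2 [ 0.5709 -0.0312  0.084 ] [309.8 217.1]
red [0.5569 0.0508 0.038 ] [278.1 228.2]
redin [0.5757 0.0358 0.038 ] [286.4 226.6]
tip [ 0.5364 -0.0065  0.044 ] [294.6 234.4]
cen [ 0.6304 -0.0078  0.038 ] [310.  222.1]
knob [ 0.4155 -0.0048  0.031 ] [271.4 260.5]
```

View pics/scz.png

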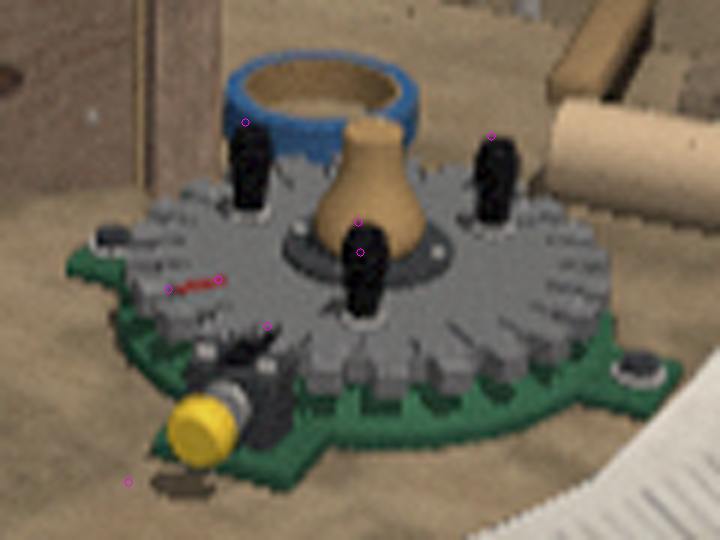

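The projected points (tip, red line, handle tops) land on the scene view, so the fit holds in both views, with yaw near −0.8°. The exception is the knob, whose x I only guessed. The plate must turn about +38° counter-clockwise. I'll push handle 0 from its -y side with closed fingers. First I'll go above it.

Emit:
{"fn": "drive_tool", "kwargs": {
  "rows": [
    [[0,0,-0.12],[4,4,0],0],
    [[0,0,-0.12],[4,4,0],0],
    [[0,0,-0.12],[4,4,0],0],
    [[0,0,-0.12],[4,4,0],0],
    [[0,0,-0.12],[4,4,0],0],
    [[0,0,-0.12],[4,4,0],0],
    [[0,0,-0.12],[4,4,0],0],
    [[0,0,-0.12],[4,4,0],0]
  ],
  "force": 20
}}

```text
clock: 1.1
position: [0.4907, -0.2278, 0.242]
ee_rot: [0.0, 0.945, -0.326, -0.0]
contact_force: [-0.0, -0.8, -0.2]
width: -0.0001
gripper_force: 0.0
```

Emit:
{"fn": "drive_tool", "kwargs": {
  "rows": [
    [[0,0,0],[4,4,0],0],
    [[0,0,0],[4,4,0],0],
    [[0,0,0],[4,4,0],0],
    [[0,0,0],[4,3,0],0],
    [[0,0,0],[0,0,0],0],
    [[0,0,0],[0,0,0],0]
  ]
}}

```text
clock: 1.85
position: [0.6491, -0.0794, 0.2415]
ee_rot: [0.0, 0.946, -0.324, -0.001]
contact_force: [0.6, -0.3, -0.0]
width: 0.0001
gripper_force: 0.0
```

```bash
python3 - <<'E'
from h import *
c=cal("wrist"); im=save("wrist","pics/w1.png")
for n,P in dict(h0=(.6805,-.0477,.084),h2=(.5709,-.0312,.084),red=(.5569,.0508,.038),tip=(.5364,-.0065,.044),cen=(.6304,-.0078,.038),h1=(.64,.0554,.084)).items(): print(n,proj(c,P).round(0))
np.set_printoptions(suppress=True);print(c[2].round(3))
E
```

```text
h0 [221. 179.]
h2 [283. 279.]
red [232. 306.]
tip [283. 294.]
cen [230. 229.]
h1 [166. 277.]
[[-0.613 -0.79   0.001  0.334]
 [ 0.756 -0.587 -0.288 -0.501]
 [ 0.228 -0.176  0.958 -0.539]
 [ 0.     0.     0.     1.   ]]
```

View pics/w1.png

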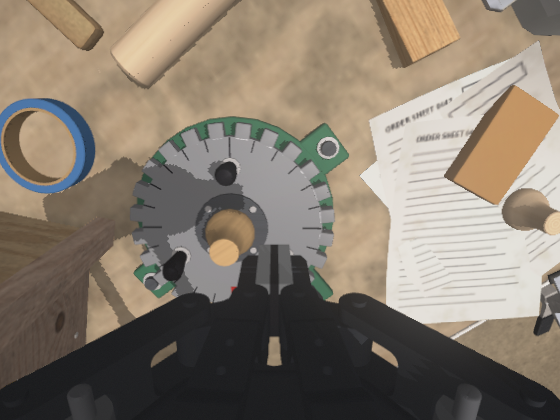

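The wrist view shows handle 0's top at about (221,179), as predicted. Descending beside it.

Emit:
{"fn": "drive_tool", "kwargs": {
  "rows": [
    [[0,0,0],[0.4,0.1,-5],0],
    [[0,0,0],[0.4,0,-5],0],
    [[0,0,0],[0,0,-4],0],
    [[0,0,0],[0,0,-4],0],
    [[0,0,0],[0,0,0],0]
  ]
}}

```text
clock: 2.52
position: [0.6542, -0.079, 0.0594]
ee_rot: [0.001, 0.946, -0.325, -0.004]
contact_force: [0.0, 0.5, -0.6]
width: -0.0001
gripper_force: 0.0
```

Emit:
{"fn": "drive_tool", "kwargs": {
  "rows": [
    [[0,0,0],[0.25,0.31,0],0],
    [[0,0,0],[0.25,0.31,0],0],
    [[0,0,0],[0.25,0.31,0],0],
    [[0,0,0],[0,0,0],0]
  ]
}}

```text
clock: 3.02
position: [0.666, -0.0687, 0.0632]
ee_rot: [-0.0, 0.946, -0.324, 0.001]
contact_force: [0.3, 0.1, -0.2]
width: 0.0
gripper_force: 0.0
```

Emit:
{"fn": "drive_tool", "kwargs": {
  "rows": [
    [[0,0,0.044],[0.24,0.16,0],0],
    [[0,0,0.044],[0.24,0.16,0],0],
    [[0,0,0.044],[0.25,0.19,0],0],
    [[0,0,0.044],[0.25,0.19,0],0],
    [[0,0,0.044],[0.23,0.21,0],0],
    [[0,0,0.044],[0.23,0.21,0],0]
  ]
}}

```text
clock: 3.78
position: [0.6785, -0.0592, 0.0627]
ee_rot: [0.002, 0.981, -0.196, -0.001]
contact_force: [-3.0, -4.1, 2.0]
width: -0.0003
gripper_force: 2.2
```

Emit:
{"fn": "drive_tool", "kwargs": {
  "rows": [
    [[0,0,0.044],[0.21,0.23,0],0],
    [[0,0,0.044],[0.21,0.23,0],0],
    [[0,0,0.044],[0.19,0.25,0],0],
    [[0,0,0.044],[0.19,0.25,0],0],
    [[0,0,0],[0,0,0],0]
  ]
}}

```text
clock: 4.4
position: [0.687, -0.0492, 0.0626]
ee_rot: [0.001, 0.994, -0.11, -0.001]
contact_force: [-3.6, -4.3, 2.1]
width: 0.0001
gripper_force: 2.1
```

```bash
python3 - <<'E'
from h import *
im=save("top","pics/t1.png")
c=cal("top"); hsv=cv2.cvtColor(im,cv2.COLOR_RGB2HSV)
m=((hsv[...,0]<8)|(hsv[...,0]>172))&(hsv[...,1]>130)&(hsv[...,2]>70)
m[:140]=0;m[245:]=0;m[:,:265]=0;m[:,375:]=0
v,u=np.nonzero(m); p=onz(c,(u.mean(),v.mean()),.038); print(len(u),u.mean(),v.mean(),p)
print(np.degrees(np.arctan2(p[1]+.0078,p[0]-.6304)),np.hypot(p[1]+.0078,p[0]-.6304))
cv2.imwrite("pics/t1z.png",cv2.resize(im[142:267,255:380,::-1],None,fx=4.6,fy=4.6,interpolation=2))
E
```

```text
0 nan nan [nan nan nan]
nan nan<stdin>:6: RuntimeWarning: Mean of empty slice.
  ret = ret.dtype.type(ret / rcount)
```

View pics/t1z.png

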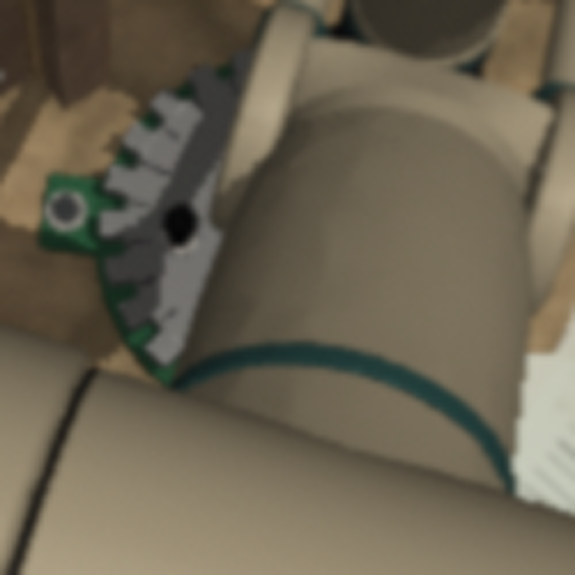

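The arm hides the red line, but handle 1's top is visible at crop (180,221). That gives the plate angle. I'll check the scene camera for red as well.

```bash
python3 - <<'E'
from h import *
c=cal("top"); p=onz(c,(255+180/4.6-.4,142+221/4.6-.4),.084); d=p-[.6304,-.0078,0]
print(p,np.hypot(d[0],d[1]),np.degrees(np.arctan2(d[1],d[0]))-120)
cs=cal("scene"); im=save("scene","pics/s1.png"); hsv=cv2.cvtColor(im,cv2.COLOR_RGB2HSV)
m=((hsv[...,0]<8)|(hsv[...,0]>170))&(hsv[...,1]>120)&(hsv[...,2]>60)
m[:205]=0;m[250:]=0;m[:,:265]=0;m[:,365:]=0
v,u=np.nonzero(m); print(len(u))
if len(u):
    p=onz(cs,(u.mean(),v.mean()),.038); d=p-[.6304,-.0078,0]; print(u.mean(),v.mean(),p,np.hypot(d[0],d[1]),np.degrees(np.arctan2(d[1],d[0]))-180)
E
```

```text
[0.61376602 0.05446577 0.084     ] 0.06444932419980337 -15.043009839817714
11
290.09090909090907 232.0 [0.55317511 0.01400377 0.038     ] 0.08024392983079254 -15.766561274237546
```

Emit:
{"fn": "drive_tool", "kwargs": {
  "rows": [
    [[0,0,0.05],[0.21,0.3,0],0],
    [[0,0,0.05],[0.19,0.32,0],0],
    [[0,0,0.05],[0.18,0.32,0],0],
    [[0,0,0.05],[0.15,0.33,0],0],
    [[0,0,0],[0,0,0],0]
  ]
}}

```text
clock: 5.12
position: [0.6948, -0.0357, 0.0622]
ee_rot: [0.0, 1.0, -0.01, -0.0]
contact_force: [-1.7, -3.2, 1.2]
width: 0.0003
gripper_force: 1.5
```

```bash
cat > red.py <<'E'
from h import *
def red(n):
    cs=cal(n); im=eyes.get_image(n); hsv=cv2.cvtColor(im,cv2.COLOR_RGB2HSV)
    m=((hsv[...,0]<8)|(hsv[...,0]>170))&(hsv[...,1]>120)&(hsv[...,2]>60)
    q=proj(cs,(.5483,-.005,.038)) ; yy,xx=np.mgrid[:420,:560]; m&=np.hypot(xx-q[0],yy-q[1])<28
    v,u=np.nonzero(m)
    if len(u)>2:
        p=onz(cs,(u.mean(),v.mean()),.038); d=p-[.6304,-.0078,0]; print(n,len(u),u.mean(),v.mean(),p,np.hypot(d[0],d[1]),(np.degrees(np.arctan2(d[1],d[0]))-180+180)%360-180)
    return im
E
python3 - <<'E'
from red import *
red("scene"); im=red("top")
cv2.imwrite("pics/t2z.png",cv2.resize(im[142:267,255:380,::-1],None,fx=4.6,fy=4.6,interpolation=2))
hsv=cv2.cvtColor(im,cv2.COLOR_RGB2GRAY); ct=cal("top")
q=(np.array(proj(ct,(.603,.053,.084)))).round().astype(int); w=hsv[q[1]-9:q[1]+10,q[0]-9:q[0]+10]
v,u=np.nonzero(w<w.min()+12); uv=q-9+[u.mean(),v.mean()]; p=onz(ct,uv,.084);d=p-[.6304,-.0078,0]
print(uv,p,np.hypot(*d[:2]),np.degrees(np.arctan2(d[1],d[0]))-120)
E
```

```text
scene 8 296.625 233.375 [ 0.55453962 -0.00393976  0.038     ] 0.07595853175461417 -2.9130493367837005
[293.11111111 195.        ] [0.5999356 0.0542638 0.084    ] 0.06913751259179592 -3.8555997601222884
```

Plate is about 2° short. I'll back off, rise and look at the red line and pointer from close by with the wrist camera.

Emit:
{"fn": "drive_tool", "kwargs": {
  "rows": [
    [[0,0,0],[0,-1.5,0],0],
    [[0,0,0],[0,0,5],0],
    [[0,0,0],[0,0,5],0],
    [[0,0,0],[0,0,5],0],
    [[0,0,0],[-5,1,2],0],
    [[0,0,0],[-5,1.2,0],0],
    [[0,0,0],[-5,1.2,0],0],
    [[0,0,0],[-4.5,1,0],0]
  ]
}}

```text
clock: 6.22
position: [0.4988, -0.0062, 0.2325]
ee_rot: [-0.001, 1.0, -0.011, 0.001]
contact_force: [-0.2, -1.1, -0.3]
width: -0.0003
gripper_force: 0.0
```

Emit:
{"fn": "drive_tool", "kwargs": {
  "rows": [
    [[0,0,0],[0,0,0],0],
    [[0,0,0],[0,0,0],0]
  ]
}}

```text
clock: 6.48
position: [0.5013, -0.0068, 0.233]
ee_rot: [-0.0, 1.0, -0.01, 0.002]
contact_force: [0.5, -1.0, 0.0]
width: 0.0001
gripper_force: 0.0
```

```bash
python3 - <<'E'
from red import *
print(manip.get_state()["position"]); c=cal("wrist")
im=save("wrist","pics/w2.png"); red("wrist"); red("top"); red("scene")
print(proj(c,(.5364,-.0065,.044)))
q=proj(c,(.52,-.0065,.04)).astype(int); x0=max(q[0]-110,0); y0=max(min(q[1]-80,260),0); print(x0,y0)
cv2.imwrite("pics/w2z.png",cv2.resize(im[y0:y0+160,x0:x0+220,::-1],None,fx=3.5,fy=3.5,interpolation=2))
E
```

```text
[ 0.50126663 -0.00684317  0.23297894]
wrist 149 270.48322147651004 126.91946308724832 [ 0.54824643 -0.00580512  0.038     ] 0.08217778224166541 -1.3910049193062832
scene 8 296.625 233.375 [ 0.55453962 -0.00393976  0.038     ] 0.07595853175461417 -2.9130493367837005
[271.61553505 140.09343954]
162 76
```

View pics/w2z.png

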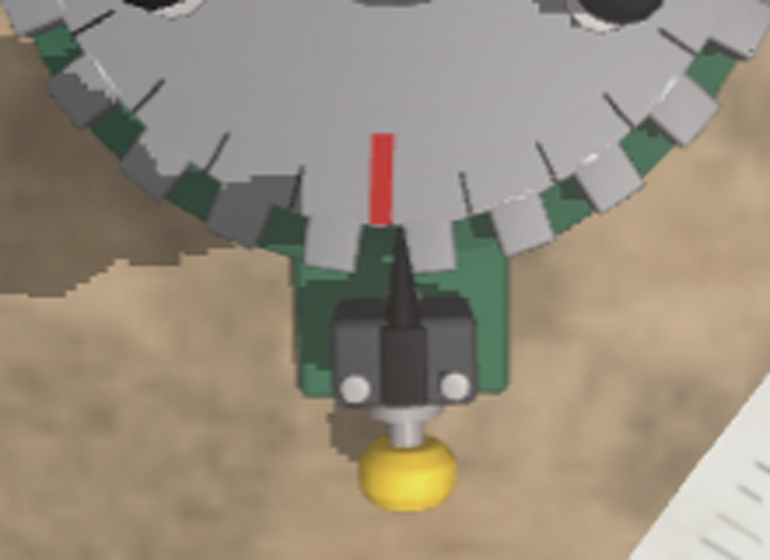

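The red line's outer end is at (381,222) and the pointer tip at (401,228) in the crop, so the line still needs about 3° more counter-clockwise. The knob is at (407,470). Computing both offsets.

```bash
python3 - <<'E'
from h import *
c=cal("wrist"); C=lambda u,v:np.array([162+u/3.5,76+v/3.5])-.35
tip=onz(c,C(401,228),.044); ro=onz(c,C(381,222),.038); ri=onz(c,C(383,135),.038); kb=onz(c,C(408,511),.031); kr=onz(c,C(407,440),.031)
kl=onz(c,C(358,475),.031);k2=onz(c,C(457,475),.031)
for n,p in dict(tip=tip,ro=ro,ri=ri,kb=kb,kr=kr,kl=kl,k2=k2).items(): print(n,p.round(4))
print("red dir",np.degrees(np.arctan2(*(ri-ro)[1::-1])), "axis dir",np.degrees(np.arctan2(*(tip-(kb+kr)/2)[1::-1])))
u=(ri-ro)/np.linalg.norm(ri-ro); cen=ro+u*.094; print("centre",cen)
a=lambda p:np.degrees(np.arctan2(p[1]-cen[1],p[0]-cen[0]))%360
print(a(ro),a(tip),a((kl+k2)/2))
# bench-height lines are seen from two stations (w1,w2): print camera pos
E
```

```text
tip [ 0.5353 -0.0108  0.044 ]
ro [ 0.5363 -0.0055  0.038 ]
ri [ 0.5591 -0.0066  0.038 ]
kb [ 0.4508 -0.0114  0.031 ]
kr [ 0.4727 -0.0115  0.031 ]
kl [0.4623 0.003  0.031 ]
k2 [ 0.4617 -0.0259  0.031 ]
red dir -2.669702724622252 axis dir 0.4573636201401431
centre [ 0.63019065 -0.00989672  0.038     ]
177.33029727537775 180.57142621834322 180.523785699301
```

Emit:
{"fn": "drive_tool", "kwargs": {
  "rows": [
    [[0,0,0],[4.8,-1.2,0],0],
    [[0,0,0],[4.8,-1.2,0],0],
    [[0,0,0],[4.8,-1.2,0],0],
    [[0,0,0],[5,-1,0],0],
    [[0,0,0],[0,0,-5],0],
    [[0,0,0],[0,0,-5],0],
    [[0,0,0],[0,0,-5],0],
    [[0,0,0],[0,0,-2],0]
  ]
}}

```text
clock: 7.68
position: [0.6923, -0.0524, 0.0574]
ee_rot: [-0.001, 1.0, -0.01, -0.003]
contact_force: [0.2, -1.6, -1.3]
width: -0.0001
gripper_force: 0.0
```

Emit:
{"fn": "drive_tool", "kwargs": {
  "rows": [
    [[0,0,0],[0,0,0],0],
    [[0,0,0],[0,0.5,0],0],
    [[0,0,0],[0,0.5,0],0],
    [[0,0,0],[0,0.3,0],0],
    [[0,0,0],[0,0,0],0]
  ]
}}

```text
clock: 8.3
position: [0.6943, -0.0392, 0.0631]
ee_rot: [0.0, 1.0, -0.01, 0.001]
contact_force: [0.3, -0.1, -0.1]
width: -0.0003
gripper_force: 0.0
```

Emit:
{"fn": "drive_tool", "kwargs": {
  "rows": [
    [[0,0,0.01],[0.06,0.24,0],0],
    [[0,0,0.02],[0.06,0.24,0],0],
    [[0,0,0.02],[0.05,0.24,0],0],
    [[0,0,0],[0,0,0],0],
    [[0,0,0],[0,0,0],0]
  ]
}}

```text
clock: 8.93
position: [0.6958, -0.033, 0.0625]
ee_rot: [0.0, 1.0, 0.015, 0.0]
contact_force: [-0.5, -3.9, 1.6]
width: -0.0001
gripper_force: 2.2
```

Emit:
{"fn": "drive_tool", "kwargs": {
  "rows": [
    [[0,0,0],[0,-1.5,0],0],
    [[0,0,0],[0,0,5],0],
    [[0,0,0],[0,0,5],0],
    [[0,0,0],[0,0,5],0],
    [[0,0,0],[-5,1,2],0],
    [[0,0,0],[-5,1.2,0],0],
    [[0,0,0],[-5,1,0],0],
    [[0,0,0],[-4.5,0.4,0],0]
  ]
}}

```text
clock: 9.93
position: [0.4987, -0.0105, 0.2322]
ee_rot: [-0.001, 1.0, 0.015, -0.0]
contact_force: [-0.0, -0.1, -0.3]
width: -0.0001
gripper_force: 0.0
```

Emit:
{"fn": "drive_tool", "kwargs": {
  "rows": [
    [[0,0,0],[0,0,0],0],
    [[0,0,0],[0,0,0],0]
  ]
}}

```text
clock: 10.18
position: [0.5016, -0.0114, 0.2328]
ee_rot: [-0.0, 1.0, 0.015, 0.001]
contact_force: [0.1, 0.9, -0.4]
width: -0.0001
gripper_force: 0.0
```

```bash
python3 - <<'E'
from red import *
print(manip.get_state()["position"]); c=cal("wrist")
im=save("wrist","pics/w3.png"); red("wrist")
q=proj(c,(.52,-.0065,.04)).astype(int); x0=max(q[0]-110,0); y0=max(min(q[1]-80,260),0); print(x0,y0)
cv2.imwrite("pics/w3z.png",cv2.resize(im[y0:y0+160,x0:x0+220,::-1],None,fx=3.5,fy=3.5,interpolation=2))
E
```

```text
[ 0.50156978 -0.0113712   0.23276638]
wrist 144 271.77777777777777 127.47222222222223 [ 0.54783886 -0.00917553  0.038     ] 0.08257259331539642 0.9545034826979872
158 76
```

View pics/w3z.png

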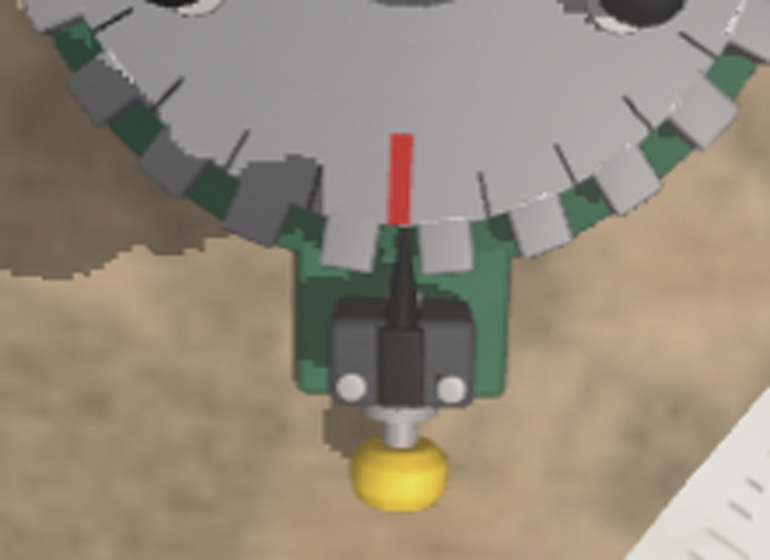

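Red is now within about 0.8° of the pointer, well inside the pin's 2° capture. The knob face is at about x=0.451, y=-0.0114. I'll go down in front of it and push along +x.

Emit:
{"fn": "drive_tool", "kwargs": {
  "rows": [
    [[0,0,0],[-4.5,0,0],0],
    [[0,0,0],[-4.5,0,0],0],
    [[0,0,0],[0,0,-5],0],
    [[0,0,0],[0,0,-5],0],
    [[0,0,0],[0,0,-5],0],
    [[0,0,0],[0,0,-4],0],
    [[0,0,0],[0,0,-1.8],0],
    [[0,0,0],[0,0,0],0]
  ]
}}

```text
clock: 11.28
position: [0.4107, -0.0114, 0.0228]
ee_rot: [-0.0, 1.0, 0.015, -0.002]
contact_force: [0.7, -0.5, 0.4]
width: -0.0004
gripper_force: 0.0
```

Emit:
{"fn": "drive_tool", "kwargs": {
  "rows": [
    [[0,0,0],[0.6,0,0],0],
    [[0,0,0],[0.6,0,0],0],
    [[0,0,0],[0.6,0,0],0],
    [[0,0,0],[0.3,0,0],0],
    [[0,0,0],[0.3,0,0],0],
    [[0,0,0],[0,0,0],0]
  ]
}}

```text
clock: 12.02
position: [0.4349, -0.0114, 0.0244]
ee_rot: [0.0, 1.0, 0.015, 0.0]
contact_force: [-0.0, -0.2, 0.6]
width: -0.0001
gripper_force: 0.0
```

Emit:
{"fn": "drive_tool", "kwargs": {
  "rows": [
    [[0,0,0],[0.3,0,0],0],
    [[0,0,0],[0.3,0,0],0],
    [[0,0,0],[0.3,0,0],0],
    [[0,0,0],[0,0,0],0]
  ]
}}

```text
clock: 12.52
position: [0.4439, -0.0114, 0.0243]
ee_rot: [0.0, 1.0, 0.015, -0.0]
contact_force: [0.2, -0.7, -0.8]
width: -0.0002
gripper_force: 0.0
```

Emit:
{"fn": "drive_tool", "kwargs": {
  "rows": [
    [[0,0,0],[0.25,0,0],0],
    [[0,0,0],[0.25,0,0],0],
    [[0,0,0],[0,0,0],0]
  ]
}}

```text
clock: 12.9
position: [0.4486, -0.0113, 0.0242]
ee_rot: [-0.0, 1.0, 0.015, -0.0]
contact_force: [-1.7, 0.6, -0.3]
width: -0.0001
gripper_force: 0.7
```

Emit:
{"fn": "drive_tool", "kwargs": {
  "rows": [
    [[0,0,0],[0.25,0,0],0],
    [[0,0,0],[0.25,0,0],0],
    [[0,0,0],[0,0,0],0]
  ]
}}

```text
clock: 13.28
position: [0.4536, -0.0113, 0.0242]
ee_rot: [-0.0, 1.0, 0.015, -0.0]
contact_force: [-2.6, 0.5, 0.1]
width: -0.0002
gripper_force: 1.2
```

Emit:
{"fn": "drive_tool", "kwargs": {
  "rows": [
    [[0,0,0],[0.2,0,0],0],
    [[0,0,0],[0.2,0,0],0],
    [[0,0,0],[0,0,0],0]
  ]
}}

```text
clock: 13.65
position: [0.4567, -0.0112, 0.0242]
ee_rot: [-0.0, 1.0, 0.015, -0.001]
contact_force: [-5.1, 0.3, 1.6]
width: 0.0003
gripper_force: 2.5
```

Emit:
{"fn": "drive_tool", "kwargs": {
  "rows": [
    [[0,0,0],[0.2,0,0],0],
    [[0,0,0],[0,0,0],0]
  ]
}}

```text
clock: 13.9
position: [0.4568, -0.0112, 0.0241]
ee_rot: [-0.0, 1.0, 0.015, -0.003]
contact_force: [-8.5, -0.7, 5.3]
width: -0.0001
gripper_force: 4.3
```

Emit:
{"fn": "drive_tool", "kwargs": {
  "rows": [
    [[0,0,0],[0.15,0,0],0],
    [[0,0,0],[0,0,0],0]
  ]
}}

```text
clock: 14.15
position: [0.4567, -0.0112, 0.0239]
ee_rot: [-0.0, 1.0, 0.015, -0.005]
contact_force: [-10.5, -1.0, 7.3]
width: 0.0006
gripper_force: 5.5
```

Emit:
{"fn": "drive_tool", "kwargs": {
  "rows": [
    [[0,0,0],[0.15,0,0],0],
    [[0,0,0],[0,0,0],0]
  ]
}}

```text
clock: 14.4
position: [0.4568, -0.0112, 0.0238]
ee_rot: [-0.0, 1.0, 0.016, -0.006]
contact_force: [-12.2, -2.3, 9.5]
width: -0.0
gripper_force: 6.7
```

It stops at x=0.4568 with 12 N. That could be the hard stop or a jam, so I'll back off and measure.

Emit:
{"fn": "drive_tool", "kwargs": {
  "rows": [
    [[0,0,0],[-2,0,0],0],
    [[0,0,0],[-2,0,0],0],
    [[0,0,0],[0,0,5],0],
    [[0,0,0],[0,0,5],0],
    [[0,0,0],[0,0,5],0],
    [[0,0,0],[4,0,4],0],
    [[0,0,0],[4,0,2],0],
    [[0,0,0],[0,0,0],0]
  ]
}}

```text
clock: 15.4
position: [0.5083, -0.012, 0.2368]
ee_rot: [0.001, 1.0, 0.015, 0.005]
contact_force: [-0.8, 0.8, -1.1]
width: 0.0001
gripper_force: 0.0
```

Emit:
{"fn": "drive_tool", "kwargs": {
  "rows": [
    [[0,0,0],[0,0,0],0],
    [[0,0,0],[0,0,0],0]
  ]
}}

```text
clock: 15.65
position: [0.5016, -0.0113, 0.2335]
ee_rot: [-0.0, 1.0, 0.015, -0.001]
contact_force: [-1.3, -0.1, 0.0]
width: -0.0001
gripper_force: 0.0
```

```bash
python3 - <<'E'
from red import *
print(manip.get_state()["position"]); c=cal("wrist")
im=save("wrist","pics/w4.png"); red("wrist")
q=proj(c,(.52,-.0065,.04)).astype(int); x0=max(q[0]-110,0); y0=max(min(q[1]-80,260),0); print(x0,y0)
cv2.imwrite("pics/w4z.png",cv2.resize(im[y0:y0+160,x0:x0+220,::-1],None,fx=3.5,fy=3.5,interpolation=2))
E
```

```text
[ 0.50155054 -0.01127935  0.23350591]
wrist 144 272.46527777777777 125.86805555555556 [ 0.54825562 -0.00958051  0.038     ] 0.08216367411019704 1.241714241232387
158 75
```

View pics/w4z.png

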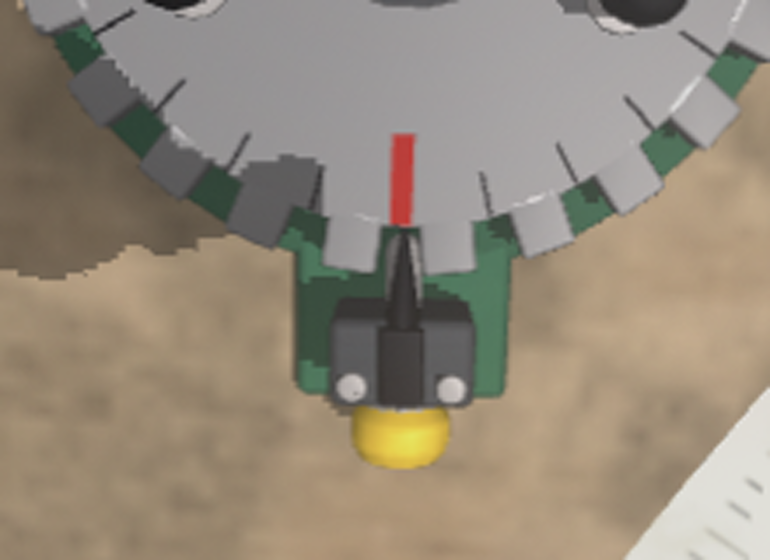

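The knob moved about 13.2 mm in, up against the bracket. The nose is in the notch and the red line is within about 0.3° of the pointer. That matches home (13–15 mm travel), and one slightly firmer push will confirm the hard stop.

Emit:
{"fn": "drive_tool", "kwargs": {
  "rows": [
    [[0,0,0],[-4,0,0],0],
    [[0,0,0],[-4,0,0],0],
    [[0,0,0],[0,0,-5],0],
    [[0,0,0],[0,0,-5],0],
    [[0,0,0],[0,0,-5],0],
    [[0,0,0],[0,0,-4],0],
    [[0,0,0],[0,0,-1.4],0],
    [[0,0,0],[0,0,0],0]
  ]
}}

```text
clock: 16.75
position: [0.4213, -0.0112, 0.0294]
ee_rot: [-0.0, 1.0, 0.015, -0.002]
contact_force: [0.4, 0.3, 0.5]
width: -0.0003
gripper_force: 0.0
```

Emit:
{"fn": "drive_tool", "kwargs": {
  "rows": [
    [[0,0,0],[1,0,0],0],
    [[0,0,0],[1,0,0],0],
    [[0,0,0],[0.8,0,0],0],
    [[0,0,0],[0.4,0,0],0],
    [[0,0,0],[0.2,0,0],0],
    [[0,0,0],[0.2,0,0],0],
    [[0,0,0],[0,0,0],0]
  ]
}}

```text
clock: 17.62
position: [0.4567, -0.0112, 0.03]
ee_rot: [-0.0, 1.0, 0.015, -0.002]
contact_force: [-4.2, -1.1, 2.7]
width: -0.0001
gripper_force: 2.4
```

Emit:
{"fn": "drive_tool", "kwargs": {
  "rows": [
    [[0,0,0],[0.3,0,0],0],
    [[0,0,0],[0.3,0,0],0],
    [[0,0,0],[0.3,0,0],0],
    [[0,0,0],[0.2,0,0],0],
    [[0,0,0],[0,0,0],0]
  ]
}}

```text
clock: 18.25
position: [0.4568, -0.0108, 0.0288]
ee_rot: [-0.001, 1.0, 0.016, -0.013]
contact_force: [-21.7, -5.1, 14.3]
width: 0.0001
gripper_force: 11.2
```

It holds at the same x=0.4568 under 22 N, so that is the hard stop. Retreating for a numeric check.

Emit:
{"fn": "drive_tool", "kwargs": {
  "rows": [
    [[0,0,0],[-2,0,0],0],
    [[0,0,0],[-2.5,0,0],0],
    [[0,0,0],[0,0,5],0],
    [[0,0,0],[0,0,5],0],
    [[0,0,0],[0,0,5],0],
    [[0,0,0],[4,0,4],0],
    [[0,0,0],[4,0,1.5],0],
    [[0,0,0],[0,0,0],0]
  ]
}}

```text
clock: 19.25
position: [0.5091, -0.0117, 0.237]
ee_rot: [0.0, 1.0, 0.015, 0.004]
contact_force: [-0.6, -0.5, -0.9]
width: 0.0004
gripper_force: 0.0
```

Emit:
{"fn": "drive_tool", "kwargs": {
  "rows": [
    [[0,0,0],[0,0,0],0],
    [[0,0,0],[0,0,0],0]
  ]
}}

```text
clock: 19.5
position: [0.5034, -0.0112, 0.2345]
ee_rot: [-0.0, 1.0, 0.015, -0.001]
contact_force: [0.2, 0.1, 0.4]
width: 0.0
gripper_force: 0.0
```

```bash
python3 - <<'E'
from red import *
s=manip.get_state(); print(s["position"],s["contact_force"],s["clock"])
im=save("wrist","pics/w5.png"); red("wrist"); c=cal("wrist")
hsv=cv2.cvtColor(im,cv2.COLOR_RGB2HSV); m=(abs(hsv[...,0].astype(int)-27)<5)&(hsv[...,1]>180)&(hsv[...,2]>90)
q=proj(c,(.467,-.011,.031)); yy,xx=np.mgrid[:420,:560]; m&=np.hypot(xx-q[0],yy-q[1])<25
v,u=np.nonzero(m); print(len(u),onz(c,(u.mean(),v.max()),.031),onz(c,(u.mean(),v.min()),.031))
E
```

```text
[ 0.50336535 -0.01121292  0.23450071] [0.23635165 0.06670695 0.37600943] 19.5
wrist 143 272.4825174825175 127.93706293706293 [ 0.54811699 -0.00958808  0.038     ] 0.08230243868414526 1.2448890413940035<stdin>:6: RuntimeWarning: Mean of empty slice.
  ret = ret.dtype.type(ret / rcount)
Traceback (most recent call last):
ValueError: zero-size array to reduction operation maximum which has no identity
```

The plate has not moved (same red-line angle) and the robot is clear, so I'm handing in.

```bash
python3 -c "
from rig import job
print(job.sign_off())"
```

```text
the job is handed in; nothing more can be done
None
```

The job is handed in at 19.5 s: I turned the plate until its red line met the pointer (within about 0.3° in the wrist picture), then pushed the locking pin in about 13 mm to a stop that held at 22 N.

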